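# Bolt and hook a medicine lock box

## Task

Lock the blue-grey medicine box on the packing table: slide the bolt on its lid fully home, under the tall staple and away from its knob. Then take the steel snap hook out of its rest by the black grip and push it down over the staple's bar, feeling for the bar and never forcing it, until the bar is right up inside the hook and the sprung gate has flicked shut behind it; leave it hanging there upright. Leave the carton, the packet and the jar as they stand.

Things in the scene. Friction and masses are not known exactly. Their poses are not given: they have to be found in the camera images.
- lockbox: blue-grey steel box fixed to the table, 266 x 176 mm, lid top 90 mm above the table. Origin: centre of its underside; x runs along the bolt, pointing the way the bolt closes, y across the lid, z up. It carries bolt and staple; what bears on those bears on the box. Pressing the hook on it with more than 25 N damages it
- staple_foot (a point): point on the lid under the middle of the staple; axes as the box. The staple, an upright U of 8 mm round bar, stands astride the bolt: its level bar runs along y, legs 30 mm to either side (52 mm clear between). The bar's height is set by lock nuts and is not measured: its middle line lies anywhere from 50 to 86 mm above this point. Feel for it (or look). It does not yield
- bolt_knob (a point): middle of the bolt's upright round knob, 18 mm diameter, 32 mm tall, top 40 mm above the lid; slides with the bolt along the box's x. The flat bolt is 24 mm wide, top 8 mm above the lid. Bolt home, the knob stands 75 mm short of the staple. At the bolt's far end, 115 mm beyond the knob, a lug 32 mm high passes under the bar to the staple's far side
- bolt (a joint): travel of the bolt, m: 0 drawn back, 0.070 fully home against its stop. It slides with about 3 N of friction and stays where it is left
- hook_grip (a point): middle of the hook's black plastic grip (30 mm along the hook's x, 16 mm along y, 40 mm tall). The hook stands upright in its rest, mouth down; z up, x across the mouth from the gate's hinge to the nose, y through the eye. Take the grip here across its 30 mm, fingers closing along the hook's x; round steel shoulders begin 23 mm below. Once on the bar and let go it hangs upright by itself
- hook_eye (a point): middle of the hook's eye, 47 mm below the grip's middle, same axes. The hook is a downward-open loop of 10 mm round steel, about 100 g, legs 22 mm apart inside and 45 mm overall. The gate, a 5 mm rod, closes the mouth 15 mm below this point. The staple's bar, lying along the hook's y, enters the mouth from below at x = 0 to +3 mm
- gate (a joint): angle of the sprung gate, rad: 0 shut, up to 1.35 swung in; it swings only inwards (up). Its underside meets the bar with the grip's middle 68 mm above the bar's middle line; swinging it takes about 4 to 8 N. It flicks shut behind the bar just before the crown of the eye bears on the bar (grip's middle 37 mm above the bar's middle line), when the force rises steeply
- hook: the hook as a whole; its origin is at the foot of its legs, 72 mm below the middle of its grip; axes as the grip
- hook_rest: grey plastic rest fixed to the table, 72 x 36 mm, 34 mm high, in which the hook stands 9 mm above the table, 25 mm deep, with 4 mm play along and 2 mm across; the hook lifts straight out. Origin: centre of the underside; x along its length
- carton_mid (a point): bystander: middle of a loose paper carton 60 x 130 x 50 mm with a blue band
- packet_mid (a point): bystander: middle of a loose brown packet 85 x 60 x 35 mm
- bottle_mid (a point): bystander: middle of a loose white jar, 52 mm diameter, 100 mm tall

How it is judged (in metres and radians):
On the way, in this order (a step that is already met when the one before it is completed fails the run):
1. the bolt is slid fully home while the hook is still in its rest (value of joint bolt above 0.066 m and distance of hook from where it was at the start of the episode below 0.02 m), for 0.2 s.
2. the hook is lifted out of its rest (height (world z) of hook above 0.06 m), for 0.1 s.
3. the gate is pushed in by the bar (value of joint gate above 0.5 rad and horizontal distance between hook_eye and staple_foot below 0.025 m), for 0.02 s.
At the end, for the whole second after the job is handed in: Bolt within 4 mm of its stop; hook hanging upright (within 23 degrees) on the staple's bar, within 34 degrees of square to it, eye middle within 15 mm of the staple foot along the bolt and 30 to 80 mm above the lid; gate shut (below 0.12 rad); at rest and let go (value of joint bolt above 0.066 m and value of joint gate below 0.12 rad and horizontal distance between hook_eye and staple_foot below 0.026 m and x of hook_eye in the frame of staple_foot between -0.015 and 0.015 m and z of hook_eye in the frame of staple_foot between 0.03 and 0.08 m and angle between the y axis of hook and the y axis of lockbox, either way round below 0.6 rad and angle between hook's own z axis and vertical below 0.4 rad and linear speed of hook below 0.03 m/s); the robot touches nothing.
It fails at once if the hook is pressed on the box or its staple with more than 25 N (contact force between hook and lockbox above 25 N).
It fails at once if a bystander is moved more than 20 mm (distance of any of carton_mid, packet_mid, bottle_mid from where it was at the start of the episode above 0.02 m).
It also fails if it takes over 58 s, if anything falls off the work surface, if the arm or the gripper's body presses on something with over 40 N, if the wrist force passes 120 N, or if a joint passes its speed limit or range.

## Robot

A 7-joint arm with a two-finger parallel gripper is mounted at the origin on the work surface. World frame = base frame: x ahead of the robot, y to its left, z up, the work surface at z = 0. Lengths are in mm, angles in rad, forces in N, time in s.
With the tool pointing down it reaches from about 400 to 850 mm from the base axis. Payload 10.4 kg.
Tool frame: the origin (TCP) lies at the very end of the fingers, on their centre line; the grasp point (between the pads) lies 19 mm behind it; z points along the fingers, y is the line along which they close (so a half turn about z gives the same grasp; the last joint's range is limited). The gripper opens to 85 mm and grips with 20 to 120 N. Pads are 22 mm wide; open, the fingers measure 114 mm over their backs; the gripper's body (76 mm by 85 mm) begins 54 mm behind the grasp point. The pads swing forward as they close: fully open they stand 13 mm farther back than shut.
Start: joints at [1.269, 0.332, -0.065, 1.46, 0.022, 1.35, -0.088], TCP at [172.022, -600.882, 231.338] pointing down, gripper open.
Joint ranges: [-2.6, 2.6], [-0.5, 2.12], [-1.47, 1.34], [0.16, 2.42], [-1.27, 4.41], [0.06, 2.06], [-2.6, 2.6]. Speed limits (rad/s): [2.22, 2.22, 2.79, 2.79, 3.14, 3.14, 3.14].

## Interface

Orientations are given as a rotation vector (axis times angle).
In Python, from cell import get_state, grab_frame, hand_in gives the robot as it stands.
- The arm moves only by the shell command python3 -m pendant 'ROWS' [OPENING]. ROWS is JSON, a list of rows, each a list of 2 entries, a list of its own where there are three numbers: the shift along the tool's x, y, z in cm, then the turn about the tool's z in degrees. A call has exactly 5 rows; each row is the pose to reach, as a shift and turn from the pose commanded when the call began, along the tool's axes at that moment; what a row does not reach only later rows make up. A row lasts 1/10 s, in which the tool goes at most 50 mm and 8.59 degrees, less where a joint would pass 70% of its speed; a pose out of reach is approached as far as the arm can. A call with a gripper value outside its range is refused whole. OPENING is the opening, from 0 (shut) to 1 (fully open), set as the call begins (- or left out, the last holds). The fingers move at their own pace and stop on an object; the grip force is fixed at half the most. Time passes only in rows, so rows that repeat a pose let the fingers close, or fill a call up. It gives the time, the measured TCP pose, the force, the opening and the grip force at its end, in the units of the state.
- get_state(): the state, without advancing time (a new reading comes with each control period).
- grab_frame(name): name is "side" or "top"; returns a dict with "pixels" (480x640x3 uint8, red, green, blue), "depth" (480x640 float32, mm along the optical axis (not along the pixel's ray), 0 where there is no reading), "mtx" (3x3 intrinsics, pixels), "R" (3x3) and "t" (3): a world point X has camera coordinates R X + t. Camera axes: x right, y down, z forward; pixel columns grow to the right and rows downward; lengths in mm; the calibration is good to about 2 mm. A picture is of the moment at which its call begins.
- hand_in(): hands the job in; it is judged then, once.
The state is a dict: "time_s": time; "q": joint angles; "dq": joint speeds; "joint_torque": joint torques, N m; "eef_pos": TCP position; "ee_rot": TCP orientation; "force": force on the tool from outside, world axes, zero at the start; "torque": the same for the moment, N m; "width": finger opening in mm; "grasp_force": force on a finger pad.
Only numpy, scipy, OpenCV 4.12 (cv2) and the standard library are available. Lean on these libraries where they do the work, as an engineer would, in place of code of your own. Each camera call takes 0.05 s, during which the arm holds its last target. There are 200 camera calls.

## Working session

There is one attempt and no reset: what is moved stays moved. The work goes in short steps, Python scripts to look and compute and a shell command to move; the robot and the scene stay as the last step left them, time stands still between calls to the robot, and variables do not carry over. Pictures are saved under pics/ and viewed, at most 10 in all, crops included, and the job is handed in when it is done.

```bash
ls; mkdir -p pics; python3 - <<'E'
from cell import *
import cv2,numpy as np
s=get_state();print({k:np.round(v,3).tolist() for k,v in s.items()})
for n in("top","side"):
    f=grab_frame(n);np.savez(f"{n}0.npz",**f);cv2.imwrite(f"pics/{n}0.png",f["pixels"][...,::-1])
    print(n,f["mtx"].tolist(),f["R"].round(3).tolist(),f["t"].round(1).tolist())
E
```

```text
pics
{'time_s': 0.0, 'q': [1.269, 0.333, -0.065, 1.461, 0.022, 1.35, -0.089], 'dq': [-0.0, -0.002, 0.0, 0.0, -0.001, 0.001, 0.0], 'joint_torque': [-0.0, -62.546, 0.049, -39.162, 0.016, 0.01, 0.0], 'eef_pos': [171.869, -600.513, 230.514], 'ee_rot': [-3.11, -0.436, 0.0], 'force': [-0.244, 0.228, 0.244], 'torque': [0.046, -0.025, 0.042], 'grasp_force': 0.0, 'width': 85.068}
top [[434.2786961351463, 0.0, 311.7329474926626], [0.0, 434.2786961351463, 242.18872248505798], [0.0, 0.0, 1.0]] [[-0.019, -0.999, -0.026], [-0.995, 0.021, -0.098], [0.099, 0.024, -0.995]] [25.1, 624.0, 1130.6]
side [[567.8420939982443, 0.0, 312.4384471727298], [0.0, 567.8420939982443, 234.8444739037589], [0.0, 0.0, 1.0]] [[0.99, -0.137, 0.023], [-0.046, -0.483, -0.875], [0.131, 0.865, -0.484]] [-599.4, 111.7, 1134.5]
```

View pics/top0.png

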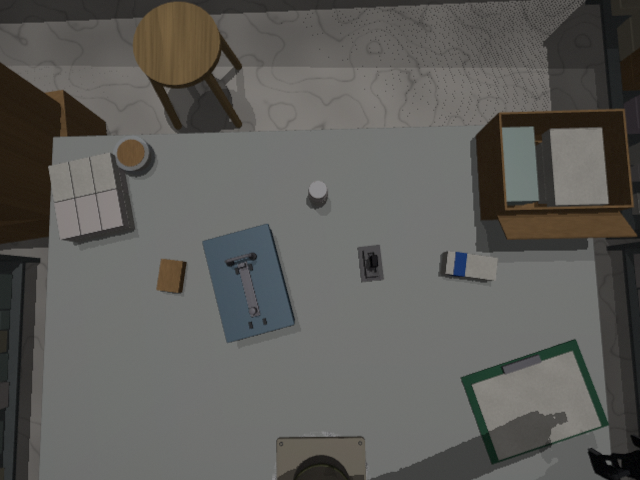

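View pics/side0.png

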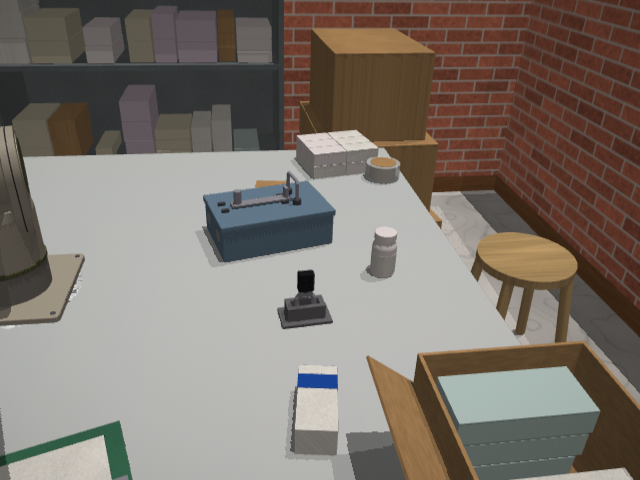

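Top view: the lid is centred near (248,283), the knob near (253,311) and the staple near (241,260). The hook is near (371,262), the jar (318,192), the packet (172,276) and the carton (470,265). The side view shows the knob at (237,198), the staple bar at (291,178) and the grip at (306,281).

```bash
cat > h.py <<'E'
import numpy as np,cv2
def ray(f,uv,z):
    R,t,K=f["R"],f["t"],f["mtx"]
    C=-R.T@t; d=R.T@np.linalg.inv(K)@np.array([uv[0],uv[1],1.])
    return C+d*(z-C[2])/d[2]
def tri(f,uv,g,uv2):
    A=[];b=[]
    for F,p in((f,uv),(g,uv2)):
        P=F["mtx"]@np.c_[F["R"],F["t"]]
        for i in(0,1):
            r=p[i]*P[2]-P[i];A.append(r[:3]/1e3);b.append(-r[3]/1e3)
    x,res,*_=np.linalg.lstsq(np.array(A),np.array(b),rcond=None);return x
def cloud(f):
    v,u=np.mgrid[:480,:640];d=f["depth"]
    c=np.stack([(u-f["mtx"][0,2])/f["mtx"][0,0]*d,(v-f["mtx"][1,2])/f["mtx"][1,1]*d,d],-1)
    w=(c-f["t"])@f["R"];w[d==0]=np.nan;return w
def proj(f,X):
    c=f["R"]@np.asarray(X,float)+f["t"];p=f["mtx"]@c;return p[:2]/p[2]
E
python3 - <<'E'
from h import *
T=np.load("top0.npz");S=np.load("side0.npz")
hsv=cv2.cvtColor(T["pixels"],cv2.COLOR_RGB2HSV)
W=cloud(T);WS=cloud(S)
print("table z",np.nanmedian(W[350:400,150:200,2]),np.nanmedian(WS[350:400,100:200,2]))
m=((W[...,2]>82)&(W[...,2]<98));m[:, :195]=0;m[:,300:]=0;m[:215]=0;m[350:]=0
p=W[m][:,:2].astype(np.float32);r=cv2.minAreaRect(p);print("lid",r,np.nanmedian(W[m][:,2]))
for nm,F,w in(("T",T,W),("S",S,WS)):
    q=w.reshape(-1,3);c=np.array(r[0])
    for lo,hi in((104,118),(120,132),(132,145),(145,185)):
        k=q[(np.hypot(*(q[:,:2]-c).T)<110)&(q[:,2]>lo)&(q[:,2]<hi)]
        if len(k):print(nm,lo,hi,len(k),np.median(k,0).round(1),k.min(0).round(1),k.max(0).round(1))
# hook
for nm,F,w in(("T",T,W),("S",S,WS)):
    g=cv2.cvtColor(F["pixels"],cv2.COLOR_RGB2GRAY)
    roi=(355,240,385,285) if nm=="T" else(275,262,335,330)
    sub=w[roi[1]:roi[3],roi[0]:roi[2]].reshape(-1,3)
    for lo,hi in((25,40),(40,70),(70,85),(85,120)):
        k=sub[(sub[:,2]>lo)&(sub[:,2]<hi)]
        if len(k):print("hook",nm,lo,hi,len(k),np.median(k,0).round(1),k.min(0).round(1),k.max(0).round(1),cv2.minAreaRect(k[:,:2].astype(np.float32)))
a=cv2.resize(T["pixels"][215:350,190:395],None,fx=3.9,fy=3.9,interpolation=3)
b=cv2.resize(S["pixels"][165:335,190:345],None,fx=3.5,fy=3.5,interpolation=3)
cv2.imwrite("pics/a.png",a[...,::-1]);cv2.imwrite("pics/b.png",b[...,::-1])
E
```

```text
table z 0.1017441479796772 0.7805144844750556
lid ((520.3911743164062, 176.88381958007812), (266.5620422363281, 176.90606689453125), 14.100614547729492) 89.98208260752034
T 104 118 22 [559.3 159.7 110.5] [444.7 150.6 104.7] [587.9 217.3 117.7]
T 120 132 66 [455.3 162.4 127.9] [443.2 150.6 120.2] [586.8 217.5 132. ]
T 132 145 24 [581.8 180.1 142.2] [450.6 152.5 132.3] [588.5 223.3 145. ]
T 145 185 72 [578.3 191.4 148. ] [569.3 159.1 145.1] [587.7 217.3 154. ]
S 104 118 115 [563.5 159.6 110.9] [446.3 146.7 104.1] [596.3 219.7 118. ]
S 120 132 99 [561.7 157.9 125.7] [444.8 143.6 120.2] [591.6 221.8 132. ]
S 132 145 40 [584.6 160.  138.2] [452.  149.8 132. ] [591.8 219.6 145. ]
S 145 185 43 [581.1 183.1 149.2] [571.6 160.8 145.4] [589.4 214.1 151.7]
hook T 25 40 218 [ 562.9 -138.6   33.3] [ 531.1 -164.4   25.4] [ 603.  -123.4   39.3] ((567.1480712890625, -144.41232299804688), (71.84681701660156, 36.59199523925781), 5.160369396209717)
hook T 40 70 11 [ 551.6 -142.    50. ] [ 547.  -148.8   40.1] [ 588.4 -128.9   69.6] ((565.4994506835938, -143.4884033203125), (17.856081008911133, 43.54279
[... 454 characters left out ...]
167.6   25.1] [ 606.6 -121.9   39.9] ((569.5625610351562, -145.0216064453125), (72.8039321899414, 42.057003021240234), 4.464730739593506)
hook S 40 70 179 [ 569.3 -149.4   54.7] [ 549.4 -154.5   40.1] [ 591.1 -140.    69.7] ((569.9688110351562, -148.08621215820312), (13.435571670532227, 41.433956146240234), 84.88525390625)
hook S 70 85 119 [ 568.6 -152.1   77.8] [ 555.  -158.6   70. ] [ 585.9 -137.5   84.9] ((568.0491943359375, -151.0360565185547), (18.73097038269043, 31.71209716796875), 73.26444244384766)
hook S 85 120 197 [ 569.9 -151.5   97. ] [ 555.3 -155.9   85. ] [ 585.5 -137.9  103.6] ((570.3472900390625, -146.95008850097656), (17.80556297302246, 30.35293960571289), 89.27080535888672)
```

View pics/a.png

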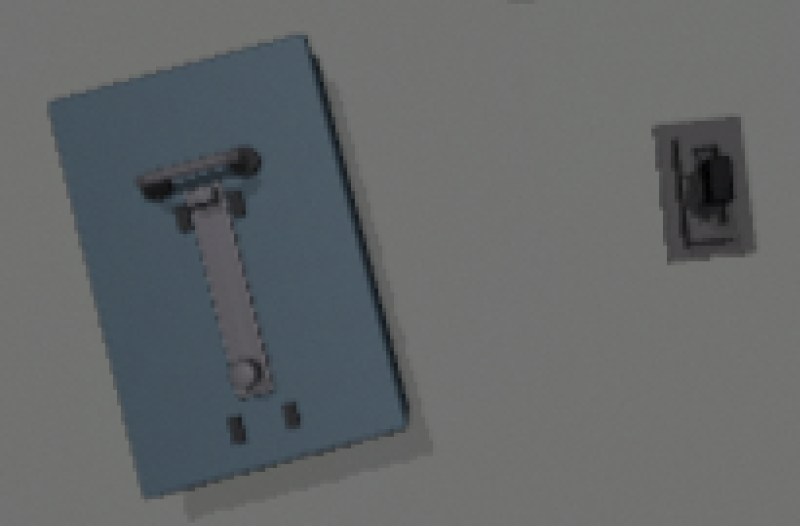

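View pics/b.png

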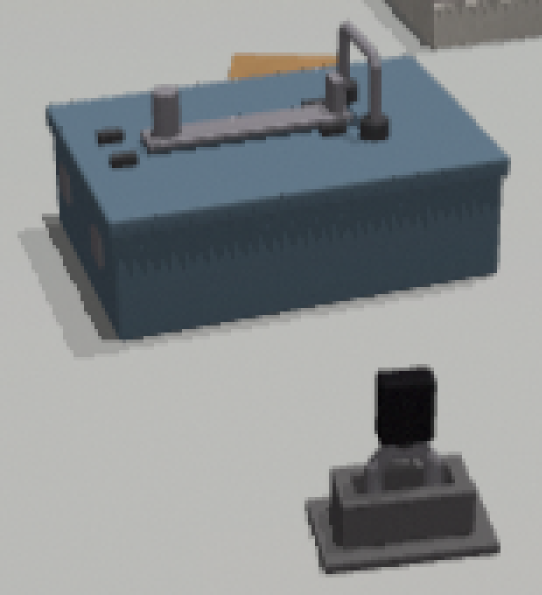

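Crops: the knob is 8 cm behind the staple along the bolt direction, away from the robot. The hook's black grip stands in the rest with its x along the rest's length, and the gate side isn't resolved. I'll refine the knob and staple points in the box frame.

```bash
python3 - <<'E'
from h import *
T=np.load("top0.npz");S=np.load("side0.npz")
c=np.array([520.4,176.9]);a=np.radians(14.1);B=np.array([[np.cos(a),np.sin(a)],[-np.sin(a),np.cos(a)]])
for nm,F in(("T",T),("S",S)):
    w=cloud(F).reshape(-1,3);q=np.c_[(w[:,:2]-c)@B.T,w[:,2]]
    q=q[(abs(q[:,0])<130)&(abs(q[:,1])<85)]
    k=q[(q[:,2]>110)&(q[:,2]<135)&(q[:,0]<-20)];print(nm,"knob",len(k),k.min(0).round(1),k.max(0).round(1),np.percentile(k[:,2],90))
    t=k[k[:,2]>127];print(" knob top",t.mean(0).round(1),len(t))
    k=q[(q[:,2]>140)];print(nm,"bar",len(k),np.percentile(k,[3,50,97],axis=0).round(1).tolist())
    k=q[(q[:,2]>100)&(q[:,2]<135)&(q[:,0]>0)];print(nm,"lug/legs",k.min(0).round(1),k.max(0).round(1))
E
```

```text
T knob 51 [-80.   -9.  111.8] [-63.2   9.1 132.3] 131.43315670100694
 knob top [-72.1  -1.2 130.1] 38
T bar 89 [[56.1, -31.2, 141.6], [59.6, -1.4, 147.3], [63.4, 29.9, 151.9]]
T lug/legs [  0.9 -39.2 100. ] [ 68.5  36.  133.5]
S knob 83 [-78.4 -16.5 110. ] [-61.1   2.2 132.6] 131.7131398552245
 knob top [-70.4  -5.3 130.4] 30
S bar 60 [[57.6, -35.3, 140.9], [60.9, -15.2, 148.2], [64.7, 23.8, 150.6]]
S lug/legs [  0.4 -43.  100. ] [ 72.1  32.6 134.8]
```

```bash
python3 -m pendant '[[[4.5,-3.5,0],0],[[9,-7,0],0],[[13.5,-10.5,0],0],[[18,-14,0],0],[[30,-22,0],0]]' 0
```

```text
time_s: 0.6
eef_pos: [322.4, -399.0, 231.2]
ee_rot: [3.111, 0.436, -0.001]
force: [0.6, -1.1, -1.4]
width: 12.0
grasp_force: 0.0
```

```bash
python3 -m pendant '[[[3,-4,0],0],[[6,-8,0],0],[[9,-12,0],0],[[12,-16,0],0],[[15,-20,0],0]]'; python3 -c "
from cell import *;s=get_state();print(s['q'],s['eef_pos'],s['ee_rot'])"
```

```text
time_s: 1.1
eef_pos: [411.2, -165.3, 231.2]
ee_rot: [3.111, 0.436, -0.0]
force: [0.9, -0.7, 0.7]
width: -0.4
grasp_force: 0.0
[ 0.78246939 -0.05023897 -0.4819287   1.88910873 -0.02369953  1.2970741
 -0.98470663] [ 411.17217309 -165.33950545  231.20689985] [ 3.11074049e+00  4.36187966e-01 -2.97109364e-04]
```

```bash
python3 -m pendant '[[[1.4,-4.8,0],0],[[2.8,-9.6,0],0],[[4.2,-14.4,0],0],[[5.6,-19.2,0],1],[[7,-24,0],1.9]]'; python3 -c "
from cell import *;s=get_state();print(s['q'],s['eef_pos'],s['ee_rot'])"
```

```text
time_s: 1.6
eef_pos: [411.7, 84.6, 231.3]
ee_rot: [3.117, 0.383, 0.0]
force: [1.4, -0.0, -0.6]
width: -0.1
grasp_force: 0.0
[ 0.56314876 -0.11611498 -0.80021194  1.92418276 -0.08555834  1.2992335
 -1.53670344] [411.71240622  84.56331803 231.27233329] [3.11731596e+00 3.83465130e-01 4.40286599e-04]
```

```bash
python3 -m pendant '[[[0.8,-3,0],0],[[1.6,-6.1,0],0],[[1.6,-6.1,4],0],[[1.6,-6.1,8.5],0],[[1.6,-6.1,12.3],0]]' && python3 -m pendant '[[[0.5,0,0],0],[[1,0,0],0],[[1.5,0,0],0],[[2,0,0],0],[[2,0,0],0]]'; python3 - <<'E'
from cell import *
import cv2
s=get_state();print(s['force'],s['eef_pos'])
f=grab_frame("side");cv2.imwrite("pics/s1.png",cv2.resize(f["pixels"][100:300,150:400],None,fx=3,fy=3)[...,::-1])
E
```

```text
time_s: 2.1
eef_pos: [412.4, 145.7, 106.4]
ee_rot: [3.117, 0.386, -0.0]
force: [1.0, -1.2, 0.6]
width: -0.1
grasp_force: 0.0
time_s: 2.6
eef_pos: [433.8, 150.9, 109.5]
ee_rot: [-3.118, -0.384, -0.003]
force: [-0.3, -0.0, -0.4]
width: -0.4
grasp_force: 0.0
[-2.53275726e-01 -3.02960443e-04 -4.13095956e-01] [433.80661235 150.91249497 109.51795194]
```

View pics/s1.png

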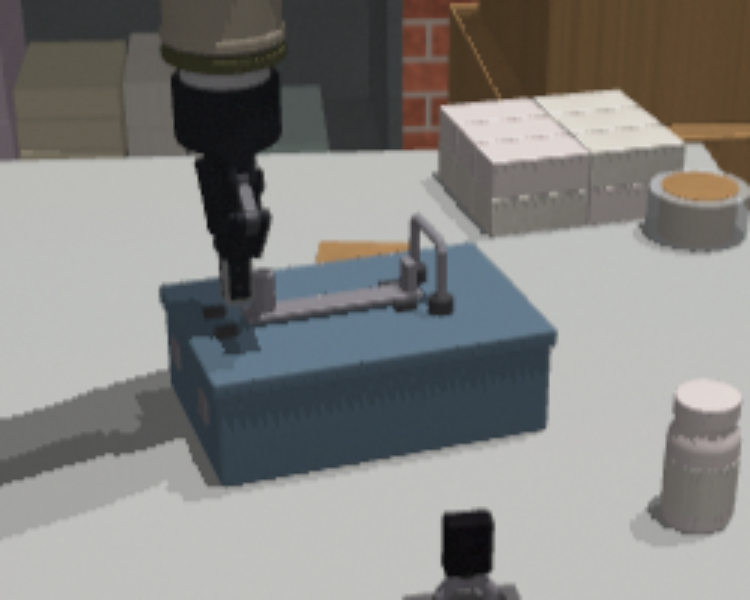

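The fingertip (240,280 in the crop) stands just behind the knob (262,290). Pushing now.

```bash
python3 -m pendant '[[[0.9,0,0],0],[[1.8,0.1,0],0],[[2.7,0.1,0],0],[[3.6,0.2,0],0],[[4.5,0.2,0],0]]' && python3 -m pendant '[[[0.1,0,0],0],[[0.2,0,0],0],[[0.4,0,0],0],[[0.6,0,0],0],[[0.6,0,0],0]]'
```

```text
time_s: 3.15
eef_pos: [477.2, 159.9, 108.1]
ee_rot: [-3.118, -0.385, 0.001]
force: [-3.2, 1.1, 1.5]
width: 0.2
grasp_force: 1.7
time_s: 3.65
eef_pos: [482.3, 160.9, 108.2]
ee_rot: [3.118, 0.385, -0.0]
force: [-1.9, 1.3, -0.7]
width: -0.1
grasp_force: 0.8
```

```bash
python3 -m pendant '[[[0.1,0,0],0],[[0.2,0,0],0],[[0.3,0,0],0],[[0.4,0,0],0],[[0.4,0,0],0]]' && python3 -m pendant '[[[0.05,0,0],0],[[0.1,0,0],0],[[0.2,0,0],0],[[0.2,0,0],0],[[0.2,0,0],0]]'
```

```text
time_s: 4.15
eef_pos: [486.4, 161.9, 108.2]
ee_rot: [3.118, 0.385, -0.0]
force: [-2.7, 0.2, -2.0]
width: -0.1
grasp_force: 1.1
time_s: 4.65
eef_pos: [488.3, 162.4, 108.3]
ee_rot: [3.118, 0.385, 0.0]
force: [-2.8, -0.9, -1.4]
width: -0.2
grasp_force: 1.2
```

```bash
python3 -m pendant '[[[0.05,0,0],0],[[0.1,0,0],0],[[0.15,0,0],0],[[0.2,0,0],0],[[0.2,0,0],0]]' && python3 -m pendant '[[[0.05,0,0],0],[[0.1,0,0],0],[[0.15,0,0],0],[[0.2,0,0],0],[[0.2,0,0],0]]'
```

```text
time_s: 5.15
eef_pos: [489.4, 162.7, 108.2]
ee_rot: [3.117, 0.385, -0.003]
force: [-8.2, -1.8, 2.5]
width: -0.0
grasp_force: 4.1
time_s: 5.65
eef_pos: [489.5, 162.8, 108.1]
ee_rot: [3.116, 0.385, -0.009]
force: [-19.3, -6.2, 11.7]
width: 0.2
grasp_force: 9.8
```

```bash
python3 -m pendant '[[[-1,0,0],0],[[-3,0,0],0],[[-3,0,-4],0],[[-3,0,-8.5],0],[[-3,0,-13],0]]' && python3 -m pendant '[[[0.5,4,0],-8],[[1,8,0],-16],[[1.5,12,0],-24],[[2,16,0],-32],[[2.5,20,0],-40]]' 1; python3 -c "
from cell import *;s=get_state();print(s['q'])"
```

```text
time_s: 6.15
eef_pos: [463.1, 156.5, 240.4]
ee_rot: [-3.118, -0.386, -0.003]
force: [1.0, 0.4, 0.5]
width: -0.1
grasp_force: 0.0
time_s: 6.65
eef_pos: [537.0, -33.4, 239.1]
ee_rot: [2.792, 1.435, 0.004]
force: [1.4, 0.6, 0.2]
width: 72.3
grasp_force: 0.0
[ 0.71069158  0.22342287 -0.83551187  1.64824229  0.17055189  1.34243228
 -0.77208706]
```

```bash
python3 -m pendant '[[[-1.4,1.8,0],-8],[[-2.9,3.6,0],-16],[[-4.3,5.5,0],-24],[[-5.8,7.3,0],-32],[[-7.2,9.1,0],-40]]' && python3 -m pendant '[[[0,0,2],0],[[0,0,4],0],[[0,0,6],0],[[0,0,8],0],[[0,0,8],0]]'; python3 - <<'E'
from cell import *
import cv2,numpy as np
from h import *
s=get_state();print(s['q'],s['eef_pos'],s['ee_rot'])
f=grab_frame("side");np.savez("side1.npz",**f)
w=cloud(f);c=np.array([520.4,176.9]);a=np.radians(14.1);B=np.array([[np.cos(a),np.sin(a)],[-np.sin(a),np.cos(a)]])
q=w.reshape(-1,3);q=np.c_[(q[:,:2]-c)@B.T,q[:,2]];k=q[(abs(q[:,0])<100)&(abs(q[:,1])<30)&(q[:,2]>112)&(q[:,2]<133)]
print(np.histogram(k[:,0],bins=np.arange(-100,121,10)))
cv2.imwrite("pics/s2.png",cv2.resize(f["pixels"][150:350,190:440],None,fx=3,fy=3)[...,::-1])
E
```

```text
time_s: 7.15
eef_pos: [568.1, -144.7, 238.9]
ee_rot: [2.133, 2.303, 0.002]
force: [0.1, -0.2, 0.9]
width: 85.8
grasp_force: 0.0
time_s: 7.65
eef_pos: [566.4, -143.5, 156.4]
ee_rot: [-2.14, -2.297, 0.001]
force: [-0.2, 0.1, 1.0]
width: 85.1
grasp_force: 0.0
[ 0.83811396  0.42063241 -0.83674306  1.63189721  0.32575444  1.2376902
  0.00722534] [ 566.44009484 -143.52135099  156.3523369 ] [-2.13984119e+00 -2.29738299e+00  1.08719957e-03]
(array([ 0,  0,  0,  0,  0,  0,  0,  6, 49,  6,  0,  0,  0,  0,  0,  0,  0,
        0,  0,  0,  0,  0]), array([-100,  -90,  -80,  -70,  -60,  -50,  -40,  -30,  -20,  -10,    0,
         10,   20,   30,   40,   50,   60,   70,   80,   90,  100,  110,
        120]))
```

View pics/s2.png

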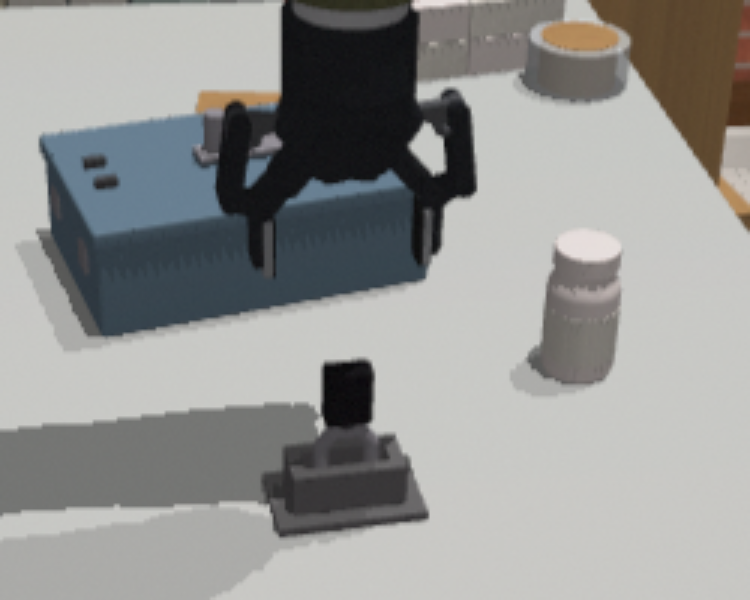

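The fingers straddle the grip: pads at 268 and 430, grip at 348 px. The knob is at box x ≈ -15, so the bolt is home. Next: descend and grasp.

```bash
python3 -m pendant '[[[0,0.1,3],0],[[0,0.1,6],0],[[0,0.1,8],0],[[0,0.1,9.4],0],[[0,0.1,9.4],0]]' && python3 -m pendant '[[[0,0,0],0],[[0,0,0],0],[[0,0,0],0],[[0,0,0],0],[[0,0,0],0]]' 0 && python3 -m pendant '[[[0,0,0],0],[[0,0,0],0],[[0,0,0],0],[[0,0,0],0],[[0,0,0],0]]' 0
```

```text
time_s: 8.2
eef_pos: [568.1, -143.4, 63.8]
ee_rot: [-2.141, -2.298, 0.0]
force: [-0.4, -0.2, 0.5]
width: 85.5
grasp_force: 0.0
time_s: 8.7
eef_pos: [568.5, -143.6, 65.0]
ee_rot: [2.141, 2.298, -0.0]
force: [-1.8, -0.6, 6.4]
width: 29.3
grasp_force: 60.6
time_s: 9.2
eef_pos: [568.5, -143.5, 65.0]
ee_rot: [2.141, 2.298, -0.0]
force: [-1.2, -0.1, 6.2]
width: 29.3
grasp_force: 60.6
```

```bash
python3 -m pendant '[[[0,0,-1],0],[[0,0,-2],0],[[0,0,-3.5],0],[[0,0,-5],0],[[0,0,-7],0]]' && python3 -m pendant '[[[0,0,-3],0],[[0,0,-7],0],[[0,0,-10],0],[[0,0,-10],0],[[0,0,-10],0]]'; python3 - <<'E'
from cell import *
import cv2,numpy as np
from h import *
s=get_state();print(s['q'],s['eef_pos'],s['ee_rot'],s['force'])
f=grab_frame("side");np.savez("side2.npz",**f)
p=s['eef_pos'];u,v=proj(f,p).astype(int);print(u,v)
f1=f["pixels"][v-40:v+60,u-50:u+50]
cv2.imwrite("pics/s3.png",cv2.convertScaleAbs(cv2.resize(f1,None,fx=6,fy=6,interpolation=2)[...,::-1],alpha=1.6))
w=cloud(f);k=w.reshape(-1,3);k=k[(np.hypot(*(k[:,:2]-p[:2]).T)<40)&(k[:,2]<p[2])&(k[:,2]>60)]
for z in np.arange(60,p[2]+25,5):
    j=k[(k[:,2]>z)&(k[:,2]<=z+5)]
    if len(j):print(z,len(j),j.min(0).round(1),j.max(0).round(1))
E
```

```text
time_s: 9.7
eef_pos: [568.2, -143.3, 135.7]
ee_rot: [2.141, 2.299, -0.0]
force: [0.5, -0.7, -0.9]
width: 28.9
grasp_force: 59.9
time_s: 10.2
eef_pos: [568.5, -143.4, 235.4]
ee_rot: [2.14, 2.298, 0.001]
force: [-0.5, 0.1, -2.1]
width: 29.3
grasp_force: 60.1
[ 0.85365427  0.36081809 -0.86114829  1.52829704  0.27724993  1.37811059
  0.04264574] [ 568.48293514 -143.36798934  235.36576546] [2.13989801e+00 2.29777708e+00 5.43455500e-04] [-0.4969713   0.06455355 -2.12336824]
305 204
180.0 11 [ 549.9 -153.3  181.7] [ 588.7 -143.2  184.9]
185.0 42 [ 547.9 -155.2  185.1] [ 590.2 -144.5  189.9]
190.0 64 [ 549.6 -154.8  190.1] [ 590.6 -140.4  195. ]
195.0 34 [ 549.5 -153.5  195.1] [ 590.6 -143.7  200. ]
200.0 30 [ 549.4 -154.   200.6] [ 590.2 -144.8  205. ]
205.0 28 [ 549.3 -151.5  205.1] [ 590.1 -144.7  209.9]
210.0 31 [ 549.3 -156.5  210. ] [ 590.2 -143.2  214.9]
215.0 40 [ 549.4 -152.6  215.4] [ 589.6 -144.   219.8]
220.0 47 [ 551.4 -152.5  220.1] [ 586.3 -144.3  225. ]
225.0 49 [ 554.5 -151.   225.1] [ 582.4 -141.8  229.8]
230.0 20 [ 555.8 -154.6  230.2] [ 583.4 -149.4  235. ]
235.0 2 [ 572.5 -155.2  235.1] [ 578.  -152.3  235.3]
```

View pics/s3.png

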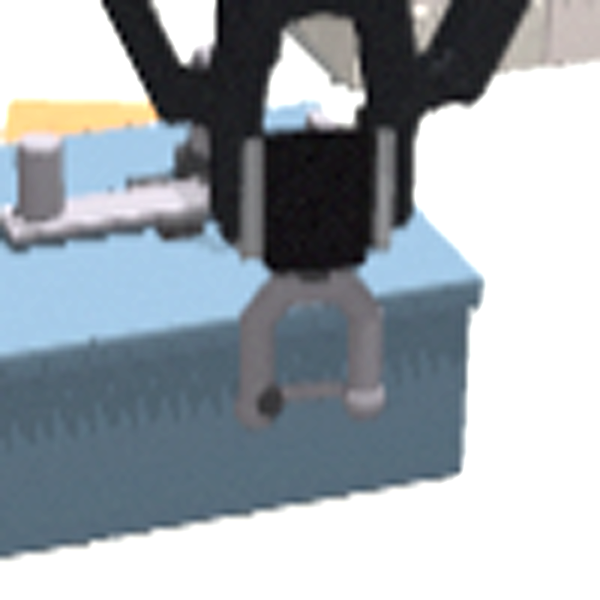

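The hinge (dark pivot, left, 268,402) is on the robot side and the nose is on the right, so hook +x points along world +x. The hook hangs upright in the grip. Move it over the staple.

```bash
python3 -m pendant '[[[4,0.4,0],-2],[[8,0.8,0],-4],[[12,1.2,0],-6],[[16,1.6,0],-8],[[20,2,0],-10]]' && python3 -c "
from cell import *;s=get_state();print(s['q'])
import numpy as np
from scipy.spatial.transform import Rotation as R
M=R.from_rotvec(s['ee_rot']).as_matrix();print(np.degrees(np.arctan2(M[1,0],M[0,0])),M.T@(np.array([577.7,188.7,235.4])-s['eef_pos'])/10)"
```

```text
time_s: 10.75
eef_pos: [573.2, 58.8, 233.1]
ee_rot: [-1.93, -2.477, 0.002]
force: [0.0, -0.3, -1.5]
width: 29.0
grasp_force: 60.1
[ 0.58721612  0.37201747 -0.96376829  1.55171514  0.30846302  1.38203023
 -0.15635874]
104.14836812197319 [12.48306639  3.61167752 -0.23434918]
```

```bash
python3 -m pendant '[[[3,0.9,0],0],[[6,1.8,0],0],[[9,2.7,0],0],[[12.3,3.6,0],0],[[12.3,3.6,0],0]]' && python3 -m pendant '[[[0,0,0],0],[[0,0,0],0],[[0,0,0],0],[[0,0,0],0],[[0,0,0],0]]' && python3 - <<'E'
from cell import *
import numpy as np,cv2
from h import *
s=get_state();p=s['eef_pos'];print(p,s['force'])
c=np.array([520.4,176.9]);a=np.radians(14.1);B=np.array([[np.cos(a),np.sin(a)],[-np.sin(a),np.cos(a)]])
print("tcp box",B@(p[:2]-c))
f=grab_frame("side");q=cloud(f).reshape(-1,3);q=np.c_[(q[:,:2]-c)@B.T,q[:,2]]
for lo,hi in((142,160),(172,190),(190,205),(205,215)):
    k=q[(abs(q[:,0]-60)<35)&(abs(q[:,1])<45)&(q[:,2]>lo)&(q[:,2]<hi)]
    if len(k):print(lo,hi,len(k),np.percentile(k,[2,50,98],axis=0).round(1).tolist())
u,v=proj(f,p).astype(int)
cv2.imwrite("pics/s4.png",cv2.convertScaleAbs(cv2.resize(f["pixels"][v-40:v+80,u-60:u+60],None,fx=5,fy=5,interpolation=2)[...,::-1],alpha=1.6))
E
```

```text
time_s: 11.25
eef_pos: [576.8, 191.2, 233.2]
ee_rot: [-1.921, -2.481, -0.0]
force: [-0.6, -0.0, -1.3]
width: 29.3
grasp_force: 60.1
time_s: 11.75
eef_pos: [579.2, 184.9, 234.3]
ee_rot: [1.934, 2.476, -0.0]
force: [-0.7, 0.2, -1.2]
width: 29.4
grasp_force: 60.1
[579.20867941 184.87199245 234.31087473] [-0.73758653  0.23641711 -1.20897773]
tcp box [58.97898945 -6.59486474]
142 160 56 [[57.5, -34.7, 142.6], [60.4, -11.3, 148.2], [64.6, 21.5, 152.5]]
172 190 41 [[38.4, -17.1, 182.4], [65.9, -12.8, 187.6], [80.1, -8.2, 189.9]]
190 205 70 [[39.6, -17.0, 190.1], [49.9, -11.9, 195.7], [79.8, -6.5, 204.4]]
205 215 38 [[39.0, -16.8, 205.3], [48.3, -12.6, 209.8], [78.9, -6.5, 214.7]]
```

View pics/s4.png

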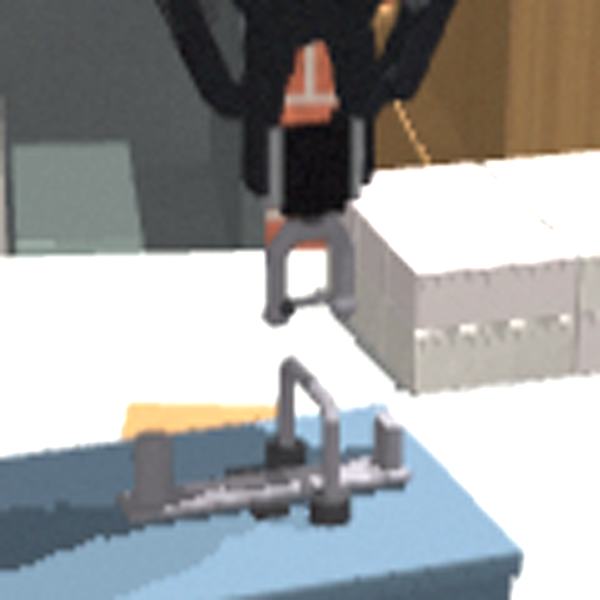

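Hook centre in the side view is box x ≈ 59.3 against a bar at 61, so +1.7 mm inside the mouth, which is good. It sits about 4 mm off in y. Shift it and descend to just above gate contact.

```bash
python3 -m pendant '[[[0.2,0,0],0],[[0.4,0,0.5],0],[[0.4,0,1.2],0],[[0.4,0,2],0],[[0.4,0,2.4],0]]' && python3 -m pendant '[[[0,0,0.1],0],[[0,0,0.2],0],[[0,0,0.3],0],[[0,0,0.4],0],[[0,0,0.4],0]]' && python3 -m pendant '[[[0,0,0.1],0],[[0,0,0.2],0],[[0,0,0.3],0],[[0,0,0.4],0],[[0,0,0.5],0]]'
```

```text
time_s: 12.3
eef_pos: [577.7, 189.2, 208.9]
ee_rot: [-1.932, -2.476, 0.002]
force: [-0.1, -0.0, -1.3]
width: 29.3
grasp_force: 60.1
time_s: 12.8
eef_pos: [578.1, 189.5, 206.3]
ee_rot: [1.932, 2.477, 0.0]
force: [-0.4, -0.5, -1.7]
width: 29.4
grasp_force: 60.1
time_s: 13.3
eef_pos: [578.1, 189.5, 201.2]
ee_rot: [1.933, 2.477, -0.0]
force: [-0.5, -0.6, -0.8]
width: 29.2
grasp_force: 60.1
```

```bash
python3 -m pendant '[[[0,0,0.1],0],[[0,0,0.2],0],[[0,0,0.3],0],[[0,0,0.4],0],[[0,0,0.4],0]]' && python3 -m pendant '[[[0,0,0.1],0],[[0,0,0.2],0],[[0,0,0.3],0],[[0,0,0.4],0],[[0,0,0.4],0]]'
```

```text
time_s: 13.8
eef_pos: [578.1, 189.5, 197.3]
ee_rot: [1.932, 2.477, -0.0]
force: [-0.3, -0.2, -0.1]
width: 29.2
grasp_force: 60.2
time_s: 14.3
eef_pos: [578.1, 189.5, 193.3]
ee_rot: [1.933, 2.477, 0.0]
force: [-1.3, -0.2, 3.2]
width: 29.0
grasp_force: 60.8
```

```bash
python3 -m pendant '[[[0,0,0.1],0],[[0,0,0.2],0],[[0,0,0.3],0],[[0,0,0.4],0],[[0,0,0.5],0]]' && python3 -m pendant '[[[0,0,0.1],0],[[0,0,0.2],0],[[0,0,0.3],0],[[0,0,0.4],0],[[0,0,0.5],0]]'
```

```text
time_s: 14.8
eef_pos: [578.6, 189.7, 188.7]
ee_rot: [1.932, 2.476, 0.002]
force: [-1.1, -0.0, 7.2]
width: 29.5
grasp_force: 60.9
time_s: 15.3
eef_pos: [578.0, 189.6, 183.4]
ee_rot: [1.932, 2.477, 0.0]
force: [-2.7, -0.2, 5.5]
width: 28.9
grasp_force: 60.9
```

```bash
python3 -m pendant '[[[0,0,0.1],0],[[0,0,0.2],0],[[0,0,0.3],0],[[0,0,0.4],0],[[0,0,0.5],0]]' && python3 -m pendant '[[[0,0,0.1],0],[[0,0,0.2],0],[[0,0,0.3],0],[[0,0,0.4],0],[[0,0,0.4],0]]'
```

```text
time_s: 15.8
eef_pos: [577.9, 189.5, 178.1]
ee_rot: [-1.932, -2.477, 0.001]
force: [-2.5, -1.5, 3.2]
width: 29.6
grasp_force: 60.8
time_s: 16.3
eef_pos: [577.6, 189.3, 173.7]
ee_rot: [-1.932, -2.476, 0.002]
force: [-4.3, -0.8, 0.6]
width: 29.3
grasp_force: 60.3
```

```bash
python3 -m pendant '[[[0,0,0.05],0],[[0,0,0.1],0],[[0,0,0.15],0],[[0,0,0.2],0],[[0,0,0.3],0]]' && python3 -m pendant '[[[0,0,0.05],0],[[0,0,0.1],0],[[0,0,0.15],0],[[0,0,0.2],0],[[0,0,0.2],0]]'
```

```text
time_s: 16.8
eef_pos: [577.9, 189.5, 171.1]
ee_rot: [-1.932, -2.477, 0.001]
force: [-4.4, -1.5, -0.3]
width: 29.1
grasp_force: 60.3
time_s: 17.3
eef_pos: [578.6, 189.5, 169.4]
ee_rot: [1.932, 2.476, 0.001]
force: [0.3, -0.6, -2.5]
width: 29.1
grasp_force: 60.5
```

The sideways force vanished, so the gate has flicked shut. One more gentle step, then look.

```bash
python3 -m pendant '[[[0,0,0.05],0],[[0,0,0.1],0],[[0,0,0.1],0],[[0,0,0.1],0],[[0,0,0.1],0]]' && python3 - <<'E'
from cell import *
import numpy as np,cv2
from h import *
s=get_state();p=s['eef_pos'];f=grab_frame("side");u,v=proj(f,p).astype(int)
cv2.imwrite("pics/s5.png",cv2.convertScaleAbs(cv2.resize(f["pixels"][v-30:v+50,u-40:u+40],None,fx=7,fy=7,interpolation=2)[...,::-1],alpha=1.6))
E
```

```text
time_s: 17.8
eef_pos: [578.1, 189.5, 168.3]
ee_rot: [1.932, 2.477, 0.0]
force: [0.1, -0.2, -1.2]
width: 29.0
grasp_force: 60.5
```

View pics/s5.png

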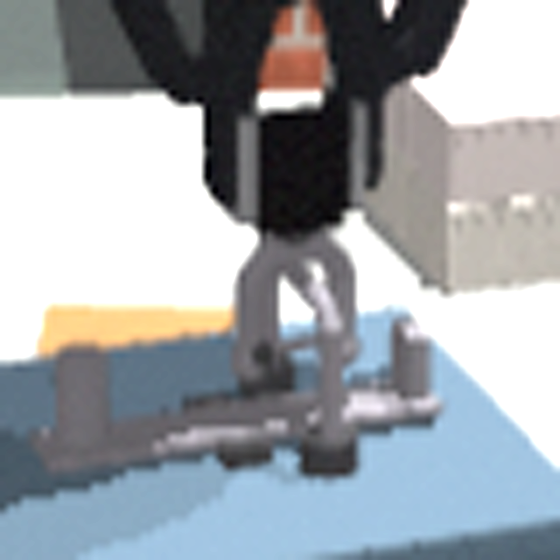

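The bar (305,265) is inside the eye and the gate (265,352 to 350,345) is shut below it. Feel for the crown.

```bash
python3 -m pendant '[[[0,0,0.03],0],[[0,0,0.05],0],[[0,0,0.1],0],[[0,0,0.1],0],[[0,0,0.1],0]]' && python3 -m pendant '[[[0,0,0.03],0],[[0,0,0.05],0],[[0,0,0.07],0],[[0,0,0.07],0],[[0,0,0.07],0]]'
```

```text
time_s: 18.35
eef_pos: [578.1, 189.5, 167.3]
ee_rot: [1.933, 2.477, -0.0]
force: [-0.3, 0.3, -1.8]
width: 29.4
grasp_force: 60.5
time_s: 18.85
eef_pos: [578.1, 189.5, 166.6]
ee_rot: [1.933, 2.477, -0.0]
force: [1.0, 0.0, -1.7]
width: 29.5
grasp_force: 60.5
```

```bash
python3 -m pendant '[[[0,0,0.03],0],[[0,0,0.05],0],[[0,0,0.07],0],[[0,0,0.07],0],[[0,0,0.07],0]]' && python3 -m pendant '[[[0,0,0.03],0],[[0,0,0.05],0],[[0,0,0.07],0],[[0,0,0.07],0],[[0,0,0.07],0]]'
```

```text
time_s: 19.35
eef_pos: [578.2, 189.5, 166.1]
ee_rot: [1.932, 2.477, 0.0]
force: [-0.2, 0.6, 1.9]
width: 29.4
grasp_force: 60.6
time_s: 19.85
eef_pos: [578.2, 189.6, 165.8]
ee_rot: [1.932, 2.476, 0.001]
force: [-2.7, -1.2, 6.6]
width: 28.9
grasp_force: 61.4
```

```bash
python3 -m pendant '[[[0,0,-0.07],0],[[0,0,-0.07],0],[[0,0,-0.07],0],[[0,0,-0.07],0],[[0,0,-0.07],0]]' && python3 -m pendant '[[[0,0,0],0],[[0,0,0],0],[[0,0,0],0],[[0,0,0],0],[[0,0,0],0]]' 1 && python3 -m pendant '[[[0,0,0],0],[[0,0,0],0],[[0,0,-1],0],[[0,0,-2],0],[[0,0,-4],0]]' && python3 -m pendant '[[[0,0,-3],0],[[0,0,-6],0],[[0,0,-9],0],[[0,0,-12],0],[[0,0,-12],0]]' && python3 -m pendant '[[[0,0,0],0],[[0,0,0],0],[[0,0,0],0],[[0,0,0],0],[[0,0,0],0]]'; python3 - <<'E'
from cell import *
import numpy as np,cv2
from h import *
f=grab_frame("side");u,v=proj(f,[578,189,160]).astype(int)
cv2.imwrite("pics/s6.png",cv2.convertScaleAbs(cv2.resize(f["pixels"][v-50:v+60,u-60:u+50],None,fx=5,fy=5,interpolation=2)[...,::-1],alpha=1.6))
c=np.array([520.4,176.9]);a=np.radians(14.1);B=np.array([[np.cos(a),np.sin(a)],[-np.sin(a),np.cos(a)]])
q=cloud(f).reshape(-1,3);q=np.c_[(q[:,:2]-c)@B.T,q[:,2]]
for lo,hi in((116,126),(128,140),(140,155),(165,205)):
    k=q[(abs(q[:,0]-60)<28)&(abs(q[:,1])<45)&(q[:,2]>lo)&(q[:,2]<hi)]
    if len(k):print(lo,hi,len(k),np.percentile(k,[2,50,98],axis=0).round(1).tolist())
E
```

```text
time_s: 20.35
eef_pos: [578.2, 189.5, 166.0]
ee_rot: [1.933, 2.477, 0.0]
force: [-0.7, -0.4, 3.0]
width: 29.5
grasp_force: 60.9
time_s: 20.85
eef_pos: [578.1, 189.5, 165.8]
ee_rot: [1.932, 2.477, -0.0]
force: [0.1, -0.1, -0.3]
width: 85.4
grasp_force: 0.0
time_s: 21.35
eef_pos: [577.7, 189.3, 206.3]
ee_rot: [-1.932, -2.476, 0.002]
force: [-0.3, 1.3, -0.0]
width: 85.7
grasp_force: 0.0
time_s: 21.85
eef_pos: [578.9, 190.7, 331.3]
ee_rot: [1.93, 2.474, 0.009]
force: [-0.2, 0.3, 0.6]
width: 85.3
grasp_force: 0.0
time_s: 22.35
eef_pos: [578.0, 189.4, 325.5]
ee_rot: [-1.932, -2.477, 0.001]
force: [-0.6, 0.7, -0.4]
width: 85.4
grasp_force: 0.0
116 126 71 [[44.0, -37.6, 116.2], [60.3, -9.2, 121.5], [83.7, 24.3, 125.8]]
128 140 60 [[40.8, -38.6, 128.4], [60.4, -8.5, 134.0], [82.3, 23.5, 139.7]]
140 155 98 [[40.9, -36.3, 141.3], [59.7, -8.6, 148.1], [79.9, -1.7, 154.7]]
165 205 238 [[38.9, -15.0, 166.4], [53.0, -10.5, 186.9], [68.7, 1.8, 204.1]]
```

View pics/s6.png

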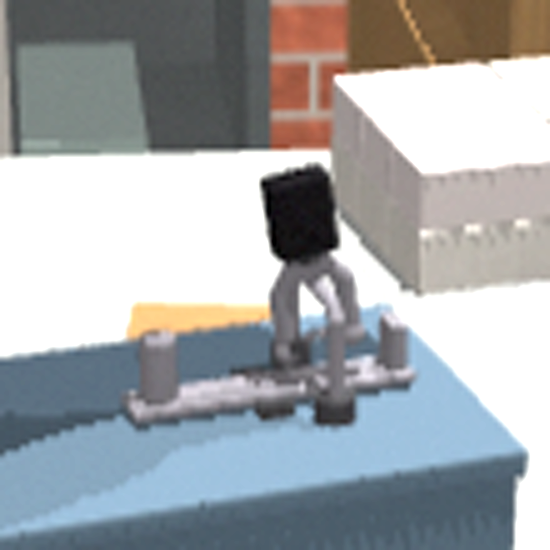

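The hook hangs on the bar with the gate shut, leaning a few degrees toward the knob. Check whether it is settling.

```bash
cat > tilt.py <<'E'
from cell import *
from h import *
s=get_state();f=grab_frame("side")
c=np.array([520.4,176.9]);a=np.radians(14.1);B=np.array([[np.cos(a),np.sin(a)],[-np.sin(a),np.cos(a)]])
g=f["pixels"].max(2);W=cloud(f);q=np.concatenate([(W[...,:2]-c)@B.T,W[...,2:]],-1)
m=(abs(q[...,0]-60)<40)&(abs(q[...,1])<45)&(q[...,2]>160)&(q[...,2]<225)
k=q[m]
lo=k[k[:,2]<185];hi=k[k[:,2]>188]
mid=lambda k:(np.percentile(k[:,0],3)+np.percentile(k[:,0],97))/2
x=[];z=[]
for b in range(164,204,4):
    j=k[(k[:,2]>b)&(k[:,2]<b+4)]
    if len(j)>8:x.append((j[:,0].min()+j[:,0].max())/2);z.append(b+2)
print(s["time_s"],"tilt deg",np.degrees(np.polyfit(z,x,1)[0]).round(1),"zmax",k[:,2].max().round(1),np.round(x,1))
E
for i in 1 2 3; do python3 tilt.py; python3 -m pendant '[[[0,0,0],0],[[0,0,0],0],[[0,0,0],0],[[0,0,0],0],[[0,0,0],0]]' | head -1; done; python3 tilt.py
```

```text
22.4 tilt deg -9.3 zmax 205.2 [56.4 56.5 56.1 54.4 53.  53.8 52.7 52.  50.7 51.6]
time_s: 22.95
22.95 tilt deg -8.3 zmax 205.3 [56.4 56.4 56.3 55.2 54.  54.  53.2 53.5 51.4 52. ]
time_s: 23.5
23.5 tilt deg -7.9 zmax 204.8 [56.9 55.6 56.2 54.3 53.1 53.6 53.2 51.5 51.2 53.2]
time_s: 24.05
24.05 tilt deg -9.5 zmax 205.4 [57.  56.  56.3 54.  52.5 53.2 53.7 52.9 50.8 50.7]
```

The hook is at rest with about 9° of tilt (limit 23°), the gate is shut, the bolt is home and the robot is clear.

```bash
python3 -c "
from cell import *;print(hand_in())"
```

```text
the job is handed in; nothing more can be done
None
```

I handed the job in at about 24 s: the bolt is home, and the hook hangs on the staple's bar with its gate shut, leaning about 9° (limit 23°). The carton, packet and jar were not touched. No verdict came back at hand-in.

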